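# Refit the bayonet filter cartridge of the key shop's chip extractor

### The arm

A 7-joint arm with a two-finger parallel gripper is mounted at the origin on the work surface. World frame = base frame: x ahead of the robot, y to its left, z up, the work surface at z = 0. Lengths are in mm, angles in degrees, forces in N, time in s.
With the tool pointing down it reaches from about 425 to 875 mm from the base axis. Payload 8.4 kg.
Tool frame: the origin (TCP) lies between the finger pads; the fingertips stand 22 mm ahead of it and the grasp point (between the pads) lies 3 mm ahead of it; z points along the fingers, y is the line along which they close (so a half turn about z gives the same grasp; the last joint's range is limited). The gripper opens to 87 mm and grips with 3 to 60 N. Pads are 19 mm wide; open, the fingers measure 117 mm over their backs; the gripper's body (75 mm by 190 mm) begins 51 mm behind the grasp point.
Start: joints at [-73.121, 19.091, 2.286, 83.961, -0.768, 76.965, -3.352], TCP at [249.404, 600.218, 244.546] pointing down, gripper open.
Joint ranges: [-147.57, 147.57], [-21.85, 119.76], [-74.77, 79.35], [14.55, 137.4], [-85.83, 265.84], [4.83, 119.75], [-152.11, 152.11]. Speed limits (degrees/s): [127.2, 127.2, 159.86, 159.86, 180, 180, 180].

### API

Orientations are given as a 3x3 rotation matrix whose columns are the frame's x, y, z axes.
In Python, from workcell import robot, optics, nets gives the robot as it stands.
- The arm moves only by the shell command python3 -m jog 'ROWS'. ROWS is JSON, a list of rows, each a list of 7 numbers: the opening, from 0 (shut) to 1 (fully open), then the shift along the tool's x, y, z in units of 40 mm (1.0 is 40 mm), then the turn, a rotation vector about the tool's x, y, z in units of 6 degrees (1.0 is 6 degrees). In form: [[gripper, dx, dy, dz, ax, ay, az], ...]. A call has 1 to 8 rows; each row shifts and turns the commanded pose from where the row before left it, along the tool's axes as they then stand; what a row does not reach is not made up. A row lasts 1/10 s, in which the tool goes at most 50 mm and 8.59 degrees, less where a joint would pass 70% of its speed; a pose out of reach is approached as far as the arm can. A call is refused whole if a number of a shift passes 1 or a number of a turn 1, either way. A call with a gripper value outside its range is refused whole. The fingers move at their own pace and stop on an object; the grip force is fixed at half the most. Time passes only in rows, so rows that do not move let the fingers close. It gives the time, the measured TCP pose, the force, the opening and the grip force at its end, in the units of the state.
- robot.observe(): the state, without advancing time (a new reading comes with each control period).
- optics.get_image(name): name is "scene" or "side" or "wrist"; returns (picture, depth): 400x640x3 uint8, red, green, blue; 400x640 float32, mm along the optical axis (not along the pixel's ray), 0 where there is no reading.
- optics.camera_params(name): a dict with "fx", "fy", "cx", "cy" (pixels), "dist" ([k1, k2, p1, p2, k3] as OpenCV has them; the pictures are not rectified), "view" (4x4, takes a point from world to camera coordinates); the wrist camera has in their place "mount" (4x4, takes a point from camera to tool coordinates, whose origin is the TCP and whose axes are the flange's). Camera axes: x right, y down, z forward; pixel columns grow to the right and rows downward; lengths in mm; the calibration is good to about 2 mm. A picture is of the moment at which its call begins: read the wrist's pose just before it. camera_params takes no time and is no camera call.
- robot.hand_in(): hands the job in; it is judged then, once.
Trained networks look in the newest picture that a camera, given by its name, has taken for a name from the list of things; names that differ only in an ending like _2 or _b are one class to them, and where a whole thing is asked for, a point or a joint stands for the part that bears it (a point fixed in the world has none). Each returns a list of dicts, best first, with "conf" (0 to 1); they miss things now and then, are a little off and sometimes report something else, mostly with a low value. They report only what shows in the picture. A call takes as long as a camera call. They do not tell look-alikes from the thing itself.
- nets.recognise(camera, target): "extent" ([left, top, width, height] in pixels, round what is visible of it).
- nets.spot_point(camera, target): "position" ([column, row] in pixels: a listed point, or the origin of a listed thing).
The state is a dict: "t": time; "joints": joint angles; "qd": joint speeds; "joint_torque": joint torques, N m; "position": TCP position; "orientation": TCP orientation; "contact_force": force on the tool from outside, world axes, zero at the start; "torque": the same for the moment, N m; "opening": opening from 0.0 (shut) to 1.0 (fully open); "finger_force": force on a finger pad.
Only numpy, scipy, OpenCV 4.12 (cv2) and the standard library are available. Lean on these libraries where they do the work, as an engineer would, in place of code of your own. Each camera call takes 0.05 s, during which the arm holds its last target. There are 200 camera calls.

### The job

Take the clean filter cartridge that stands on the counter and fit it in the chip extractor: feel for the slots with its lugs, push it down against the spring and turn it clockwise to its stop, then let it spring up into its lock and let go of it. Be gentle, it is plastic and must not be forced, and leave the spent cartridge in the tray and everything else on the counter where it is.

Things in the scene. Friction and masses are not known exactly. Their poses are not given: they have to be found in the camera images.
- cartridge: the clean filter cartridge with pale pleated paper, loose, 0.18 to 0.26 kg, upright on the counter. Origin: centre of its underside; z up its axis, x along its grip bar. Heights above the origin in mm: tapered foot, 38 diameter at 0, 46 at 8; round body 46 diameter to 64.5; cap 72 diameter, 64.5 to 70; grip bar 70 to 98. Half a turn about z makes no difference to the fit
- grip (a point): middle of the cartridge's flat-sided grip bar, 84 mm above the cartridge's origin: bar 58 mm long (x), 14 mm wide (y), 28 mm high, to be pinched across y from above; the cap's flat top lies 14 mm below this point
- lug (a point): underside of one of the cartridge's two bayonet lugs, 26 mm out along +x from its axis, 45 mm above its origin. Lugs under both ends of the grip bar (+x and -x), each 6 mm wide, 5 mm high, reaching 29 mm from the axis
- extractor: the chip extractor, a fixed grey box 245 x 260 x 110 mm with a black fan hump, 146 mm high, along its +x side. Origin: on its underside, on the vertical axis of its filter seat (8 mm from the middle of the box towards -x); z up
- seat (a point): centre of the rim of the filter seat on top of the extractor, 128 mm above its underside; axes as the extractor's. The seat is an aluminium collar open to the top, 62 mm inside, 70 outside diameter, clamped on by a band; how it is turned is not measured. With the cap down on this rim (the hard stop) the cartridge's origin is 64.5 mm below this point
- seat_ledge (a point): centre of the top of the collar's inner ledge, 4 mm below the rim: 8 mm thick, a 48 mm hole and two slots 9 mm wide across from each other that let the lugs down. Slots lie anywhere within 38 degrees (0.66 rad) either way of the extractor's x axis: look or feel, rest the lugs lightly on the ledge (cartridge origin 49 mm below the rim) and try angles until they drop
- seat_plate (a point): centre of the sprung plate in the well, 51 mm below the rim: the foot meets it when lugs are 2 mm into the slots. It gives 3.5 N at first, then 0.5 N more per mm. Cartridge origin 62 to 64.5 mm below the rim: lugs are under the ledge and free to turn, clockwise only seen from above; the net push at the hard stop is about 8 N
- seat_lock (a point): where the cartridge's origin is once locked, on the seat's axis 59 mm below the rim. Turned clockwise 30 degrees from the slots (stop at about 34), the lugs lie under notches 3 mm deep in the ledge's underside; let go there, the spring lifts the cartridge into them. Let go too early it stays at 62 mm (not locked) or pops up to 51
- spent_cartridge: the spent cartridge with dark brown pleats, same shape and size, standing in the black open scrap tray; to be left there. Origin: centre of its underside
- oil_bottle: white oil bottle, 48 mm diameter, 120 mm high, loose; leave it. Origin: centre of its underside
- blanks_tin: steel tin, 68 mm diameter, 60 mm high, loose; leave it. Origin: centre of its underside
- padlock: brass padlock lying flat, 22 mm high, loose; leave it. Origin: under the centre of its case
- key_fob: black car key fob, 62 x 34 x 14 mm with a key blade, lying flat, loose; leave it. Origin: centre of its underside
- lock_cylinder: brass profile lock cylinder, 62 mm long, 33 mm high, loose; leave it. Origin: centre of its underside
- chip_brush: hand brush lying flat, loose; leave it. Origin: centre of its underside
Mind the look-alikes: they are no part of the job. Leave any orange look-alike of the cartridge alone.

How it is judged (in metres and radians):
On the way:
1. the cartridge is pushed down in the seat, past its locked height, so that its lugs clear the ledge (z of cartridge in the frame of seat below -0.0613 m and horizontal distance between cartridge and seat below 0.004 m), for 0.1 s.
At the end, for the whole second after the job is handed in: The cartridge stands upright (within 0.06 rad) in the seat, within 4 mm of its axis, sprung up into its lock: its underside 57.5 to 60.5 mm below the rim of the seat (59 nominal), at rest (z of cartridge in the frame of seat between -0.0605 and -0.0575 m and horizontal distance between cartridge and seat below 0.004 m and angle between cartridge's own z axis and vertical below 0.06 rad and linear speed of cartridge below 0.01 m/s); the robot touches nothing.
It fails at once if the cartridge is pressed or wrenched against the extractor with more than 40 N (contact force between cartridge and extractor above 40 N).
It fails at once if the spent cartridge or another thing on the counter is moved by more than 15 mm (distance of any of spent_cartridge, oil_bottle, blanks_tin, padlock, key_fob, lock_cylinder, chip_brush from where it was at the start of the episode above 0.015 m).
It also fails if it takes over 72 s, if anything falls off the work surface, if the arm or the gripper's body presses on something with over 40 N, if the wrist force passes 120 N, or if a joint passes its speed limit or range.

## Working session

There is one attempt and no reset: what is moved stays moved. The work goes in short steps, Python scripts to look and compute and a shell command to move; the robot and the scene stay as the last step left them, time stands still between calls to the robot, and variables do not carry over. Pictures are saved under pics/ and viewed, at most 10 in all, crops included, and the job is handed in when it is done.

```bash
mkdir -p pics; ls; cat > h.py <<'E'
import numpy as np, cv2
from workcell import robot, optics, nets
def ray(cam,px,st=None):
    p=optics.camera_params(cam)
    K=np.array([[p['fx'],0,p['cx']],[0,p['fy'],p['cy']],[0,0,1.]])
    n=cv2.undistortPoints(np.array([[px]],float),K,np.array(p['dist'],float))[0,0]
    d=np.array([n[0],n[1],1.])
    if 'view' in p: T=np.linalg.inv(np.array(p['view']))
    else:
        M=np.eye(4);M[:3,:3]=st['orientation'];M[:3,3]=st['position'];T=M@np.array(p['mount'])
    return T[:3,3],T[:3,:3]@d   # point at depth z: o+z*d
def tri(rs):
    A=0;b=0
    for o,d in rs:
        d=d/np.linalg.norm(d);P=np.eye(3)-np.outer(d,d);A=A+P;b=b+P@o
    x=np.linalg.solve(A,b)
    return x,[np.linalg.norm((np.eye(3)-np.outer(d,d)/(d@d))@(x-o)) for o,d in rs]
def save(n,im): cv2.imwrite('pics/'+n,im[:,:,::-1])
np.set_printoptions(precision=1,suppress=True)
E
python3 - <<'E'
from h import *
st=robot.observe();print(st['t'],st['position'],st['orientation'],st['contact_force'])
for c in ['scene','side']:
    im,d=optics.get_image(c);save(c+'0.png',im);np.save(c+'d.npy',d)
    for t in ['cartridge','spent_cartridge']:
        print(c,t,[(np.round(r['extent']),round(r['conf'],2)) for r in nets.recognise(c,t)][:4])
    for t in ['cartridge','grip','seat']:
        print(c,t,[(np.round(r['position'],1),round(r['conf'],2)) for r in nets.spot_point(c,t)][:4])
E
```

```text
pics
0.0 [249.3 599.8 243.6] [[-0.9  0.4 -0. ]
 [ 0.4  0.9 -0. ]
 [-0.  -0.  -1. ]] [-0.8  0.1 -0. ]
scene cartridge [(array([277., 134.,  25.,  34.]), 0.88), (array([238., 148.,  32.,  38.]), 0.87), (array([284., 172.,  28.,  40.]), 0.83), (array([349., 117., 140., 117.]), 0.45)]
scene spent_cartridge [(array([166., 276.,  40.,  34.]), 0.61), (array([283., 171.,  27.,  35.]), 0.25)]
scene cartridge [(array([290.8, 162.6]), 0.76), (array([254.7, 177.9]), 0.75), (array([299.1, 203.1]), 0.69)]
scene grip [(array([296.1, 182.6]), 0.93), (array([288.3, 146.5]), 0.84), (array([252.5, 158.2]), 0.6)]
scene seat [(array([415.7, 153.3]), 0.94), (array([294.1, 183.6]), 0.34)]
side cartridge [(array([240., 245.,  34.,  40.]), 0.75), (array([228., 209.,  34.,  36.]), 0.62), (array([281., 210.,  30.,  36.]), 0.6), (array([242.,  89., 103., 104.]), 0.16)]
side spent_cartridge [(array([398., 290.,  38.,  39.]), 0.6)]
side cartridge [(array([249.7, 243.9]), 0.95), (array([263.3, 276.7]), 0.68), (array([298.8, 240.5]), 0.57), (array([293.2, 349.4]), 0.49)]
side grip [(array([254.9, 256.4]), 0.92), (array([241.1, 222.1]), 0.71), (array([301.2, 214.9]), 0.57), (array([293.8, 350.7]), 0.48)]
side seat [(array([287.6, 123.7]), 0.73)]
```

```bash
python3 - <<'E'
import cv2,numpy as np
a=cv2.imread('pics/scene0.png');b=cv2.imread('pics/side0.png')
A=cv2.resize(a[90:330,140:500],(800,533))[:, :]
cv2.imwrite('pics/v1.png',A)
B=cv2.resize(b[60:380,190:470],(525,600));cv2.imwrite('pics/v2.png',B)
from h import *
for n,pa in [('a',(288.3,146.5)),('b',(252.5,158.2)),('c',(296.1,182.6))]:
    for m,pb in [('p',(254.9,256.4)),('q',(241.1,222.1)),('r',(301.2,214.9))]:
        x,e=tri([ray('scene',pa),ray('side',pb)]);print('grip',n,m,x,np.array(e))
x,e=tri([ray('scene',(415.7,153.3)),ray('side',(287.6,123.7))]);print('seat',x,np.array(e))
E
```

```text
grip a p [ 358.6 -106.5   25.4] [36.3 36.3]
grip a q [364.3 -84.8  77.6] [2.4 2.4]
grip a r [ 469.6 -125.   158.9] [38.3 38.3]
grip b p [ 377.  -182.9   76.9] [2. 2.]
grip b q [ 385.2 -163.6  131.8] [32.1 32.1]
grip b r [ 477.2 -187.5  192.2] [9.4 9.4]
grip c p [379.9 -77.9 -67.3] [3.9 3.9]
grip c q [390.5 -63.    8.1] [43.1 43.1]
grip c r [ 493.7 -102.2   90.4] [5.7 5.7]
seat [524.2 182.7 128.5] [4.9 4.9]
```

View pics/v1.png

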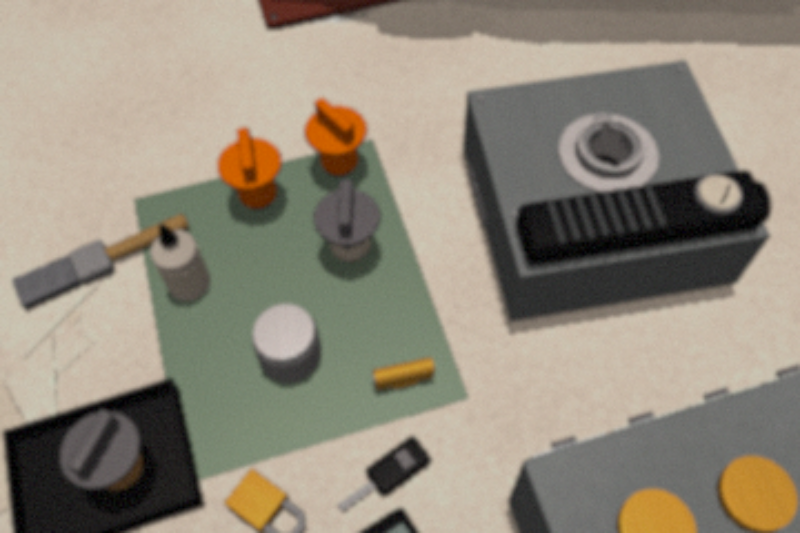

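View pics/v2.png

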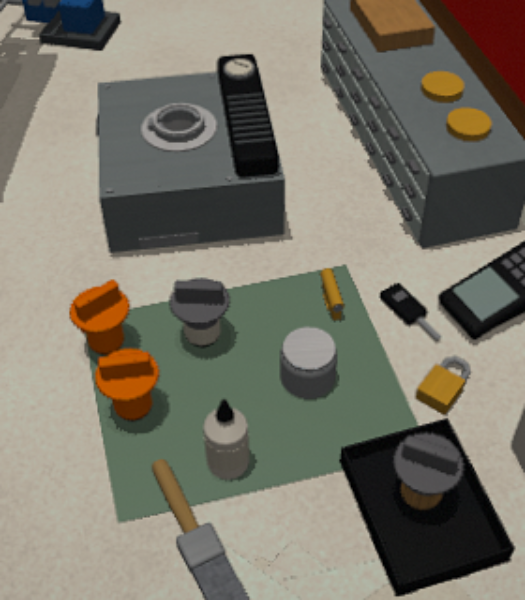

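The two orange look-alikes are at scene (288,146) and (252,158). The grey-capped one with pale pleats is at scene (296,183) and side (297,222), and it stands on the mat, so that is the clean cartridge. The brown-pleated one in the black tray, at scene (185,293) and side (418,308), is the spent one. The seat is at scene (416,153) and side (287,124).

```bash
python3 - <<'E'
from h import *
import cv2
st=robot.observe();print(np.array(st['orientation']));print(np.array(optics.camera_params('wrist')['mount']))
def cloud(c):
    d=np.load(c+'d.npy');p=optics.camera_params(c)
    K=np.array([[p['fx'],0,p['cx']],[0,p['fy'],p['cy']],[0,0,1.]])
    v,u=np.mgrid[:400,:640]
    n=cv2.undistortPoints(np.stack([u,v],-1).reshape(-1,1,2).astype(float),K,np.array(p['dist'],float))[:,0]
    z=d.reshape(-1,1);P=np.c_[n*z,z,np.ones(len(z))]@np.linalg.inv(np.array(p['view'])).T
    return P[:,:3][(z>0)[:,0]]
for c in ['scene','side']:
    P=cloud(c)
    r=np.hypot(P[:,0]-494,P[:,1]+102)
    b=P[(r<60)&(P[:,2]>84)&(P[:,2]<115)]
    print(c,'bar',len(b),b.mean(0) if len(b) else '')
    if len(b)>5:
        rect=cv2.minAreaRect(b[:,:2].astype(np.float32));print(rect, 'zmax',np.percentile(b[:,2],[5,50,95]))
        w,V=np.linalg.eigh(np.cov(b[:,:2].T));print(np.degrees(np.arctan2(V[1,1],V[0,1])),np.sqrt(w))
    e=P[(np.hypot(P[:,0]-524,P[:,1]-183)<230)&(P[:,2]>100)&(P[:,2]<120)]
    f=P[(np.hypot(P[:,0]-524,P[:,1]-183)<230)&(P[:,2]>135)&(P[:,2]<160)]
    for n,q in [('box',e),('fan',f)]:
        if len(q)>10: print(n,len(q),cv2.minAreaRect(q[:,:2].astype(np.float32)),np.median(q[:,2]))
    k=P[(np.hypot(P[:,0]-524,P[:,1]-183)<60)&(P[:,2]>122)&(P[:,2]<140)];print('rim',len(k),cv2.minEnclosingCircle(k[:,:2].astype(np.float32)) if len(k) else '',np.median(k[:,2]))
E
python3 - <<'E'
import cv2,numpy as np
a=cv2.imread('pics/scene0.png')[160:225,265:330];b=cv2.imread('pics/side0.png')[195:260,265:330]
cv2.imwrite('pics/v3.png',np.hstack([cv2.resize(x,(390,390),interpolation=cv2.INTER_CUBIC) for x in (a,b)]))
E
```

```text
[[-0.9  0.4 -0. ]
 [ 0.4  0.9 -0. ]
 [-0.  -0.  -1. ]]
[[   0.    -1.    -0.3   79.5]
 [   1.     0.     0.    -0.3]
 [   0.    -0.3    1.  -138.3]
 [   0.     0.     0.     1. ]]
scene bar 142 [ 490.4 -100.4   95.2]
((486.6673583984375, -99.77994537353516), (14.110057830810547, 58.99311447143555), 72.53387451171875) zmax [86.8 96.1 98. ]
162.53983934738287 [ 4.2 17.6]
box 5956 ((528.5921020507812, 184.5091552734375), (261.5874938964844, 246.0146026611328), 82.82320404052734) 108.78304902364175
fan 2541 ((615.6759643554688, 172.00381469726562), (242.14859008789062, 58.43912124633789), 83.0893325805664) 144.84296023133288
rim 293 ((518.8698120117188, 186.01072692871094), 39.235511779785156) 124.42197603180136
side bar 197 [ 485.  -102.8   93.5]
((484.240234375, -101.22024536132812), (16.215368270874023, 58.36569595336914), 74.54361724853516) zmax [85.4 94.7 98.4]
164.26957723305273 [ 4.1 16.7]
box 4272 ((527.79931640625, 184.03427124023438), (266.8819580078125, 243.37876892089844), 82.84325408935547) 108.76749911556237
fan 1284 ((613.2981567382812, 172.21023559570312), (245.4165802001953, 58.581363677978516), 82.79810333251953) 144.7916153909951
rim 195 ((518.1160278320312, 186.22335815429688), 37.98466873168945) 124.69791721912486
```

View pics/v3.png

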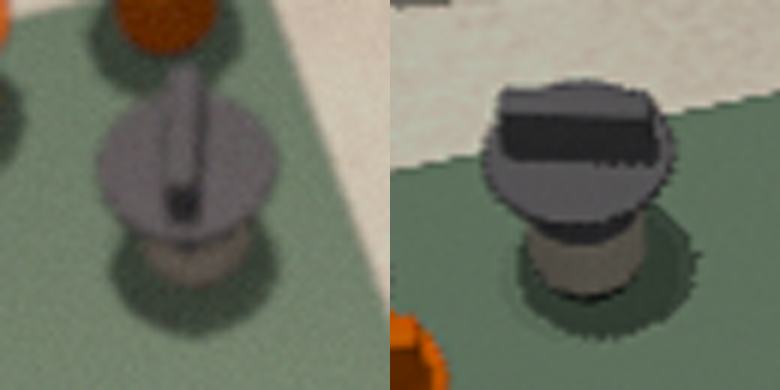

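The crop confirms a grey cap with pale pleats, not orange and not in the tray. The cartridge is near (485.5,-100.5) with its bar at about -16.5°. The seat is near (519.5,186), and the extractor's yaw is about -7.2°. I'll stop over the seat first to look down into it.

```bash
cat >> h.py <<'E'
def plan(target,yaw):
    """steps in tool units: shift along the tool axes, tilt fix, and yaw turn (world yaw of tool x, degrees)"""
    from scipy.spatial.transform import Rotation as R
    st=robot.observe();O=np.array(st['orientation']);p=np.array(st['position'])
    y=np.radians(yaw);W=np.array([[np.cos(y),np.sin(y),0],[np.sin(y),-np.cos(y),0],[0,0,-1.]])
    rv=np.degrees(R.from_matrix(O.T@W).as_rotvec())/6
    np.set_printoptions(precision=3,suppress=True)
    print('t',round(st['t'],2),'p',np.round(p,1),'yaw',round(np.degrees(np.arctan2(O[1,0],O[0,0])),2),'F',np.round(st['contact_force'],1),'open',round(st['opening'],3),'q7',round(st['joints'][6],1))
    print('shift(tool now)/40',O.T@(np.array(target)-p)/40,'(after turn)',W.T@(np.array(target)-p)/40,'turn/6',rv)
E
python3 -c "
from h import *
plan((519.5,186,255),163.5)"
```

```text
t 0.6 p [249.4 600.2 244.6] yaw 157.43 F [ 0.  -0.7 -0.6] open 1.0 q7 -3.4
shift(tool now)/40 [-10.209  -6.971  -0.26 ] (after turn) [-9.415 -8.011 -0.261] turn/6 [-0.     0.    -1.011]
```

```bash
python3 -m jog '[[1,-0.4,-0.27,0,0,0,0],[1,-0.8,-0.55,0,0,0,0],[1,-0.95,-0.65,0,0,0,0],[1,-0.95,-0.65,0,0,0,0],[1,-0.95,-0.65,0,0,0,0],[1,-0.95,-0.65,0,0,0,0],[1,-0.95,-0.65,0,0,0,0],[1,-0.95,-0.65,0,0,0,0]]'; python3 -m jog '[[1,-0.95,-0.65,-0.1,0,0,0],[1,-0.95,-0.65,-0.16,0,0,0],[1,-0.8,-0.54,0,0,0,0],[1,-0.6,-0.41,0,0,0,0],[1,0,0,0,0,0,-0.5],[1,0,0,0,0,0,-0.5],[1,0,0,0,0,0,0]]'
python3 - <<'E'
from h import *
plan((519.5,186,255),163.5)
st=robot.observe();im,d=optics.get_image('wrist');save('w0.png',im);np.savez('w0.npz',d=d,p=st['position'],o=st['orientation'])
print(nets.spot_point('wrist','seat'),nets.spot_point('wrist','seat_ledge'))
E
```

```text
t: 1.4
position: [432.8, 317.2, 244.9]
orientation: [[-0.923, 0.384, 0.0], [0.384, 0.923, 0.001], [-0.0, 0.001, -1.0]]
contact_force: [1.0, 1.0, 0.7]
opening: 1.001
finger_force: 0.0
t: 2.1
position: [519.2, 185.0, 255.0]
orientation: [[-0.958, 0.285, 0.0], [0.285, 0.958, 0.0], [0.0, 0.0, -1.0]]
contact_force: [0.2, -0.3, -0.2]
opening: 0.999
finger_force: 0.0
t 2.1 p [519.2 185.  255. ] yaw 163.41 F [ 0.2 -0.3 -0.2] open 0.999 q7 51.5
shift(tool now)/40 [0.    0.025 0.   ] (after turn) [0.    0.025 0.   ] turn/6 [ 0.001 -0.    -0.014]
[{'position': [316.5, 202.3], 'conf': 0.64}] [{'position': [317.4, 201.5], 'conf': 0.84}]
```

View pics/w0.png

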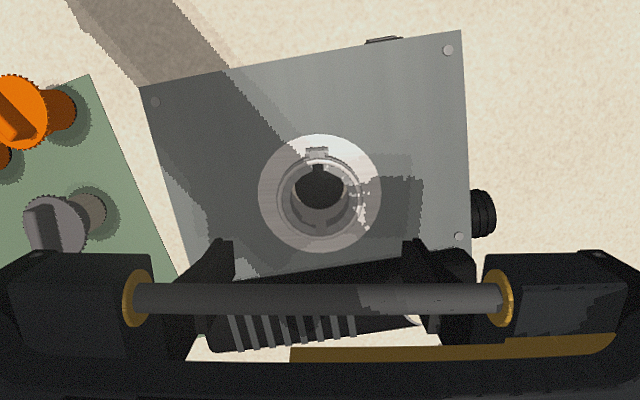

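The wrist view shows the collar at about (319,193), with one slot seemingly at the top (316,155). I'll use the depth and a crop for the rim centre and slot angle.

```bash
python3 - <<'E'
from h import *
f=np.load('w0.npz');d=f['d'];p=optics.camera_params('wrist')
K=np.array([[p['fx'],0,p['cx']],[0,p['fy'],p['cy']],[0,0,1.]])
v,u=np.mgrid[:400,:640]
n=cv2.undistortPoints(np.stack([u,v],-1).reshape(-1,1,2).astype(float),K,np.array(p['dist'],float))[:,0]
M=np.eye(4);M[:3,:3]=f['o'];M[:3,3]=f['p'];T=M@np.array(p['mount'])
z=d.reshape(-1,1);P=(np.c_[n*z,z,np.ones(len(z))]@T.T)[:,:3];P=P[z[:,0]>0]
C=np.array([519.5,186]);r=np.hypot(*(P[:,:2]-C).T)
h,e=np.histogram(P[r<42,2],bins=np.arange(60,140,2));print([(int(a),b) for a,b in zip(e,h) if b>5])
rim=P[(r<45)&(P[:,2]>125.5)&(P[:,2]<132)][:,:2]
from scipy.optimize import least_squares
# annulus 62..70 : fit centre by radius 33
s=least_squares(lambda c:np.hypot(*(rim-c).T)-33,C,loss='soft_l1');C=s.x;print('rim centre',C,len(rim),np.percentile(np.hypot(*(rim-C).T),[2,50,98]),'z',np.median(P[(np.abs(np.hypot(*(P[:,:2]-C).T)-33)<2)][:,2]))
q=P[:,:2]-C;r=np.hypot(*q.T);a=np.degrees(np.arctan2(q[:,1],q[:,0]))
m=(r>25.5)&(r<28.5)
for k in range(-180,180,5):
    w=m&(a>=k)&(a<k+5);print((k,round(float(np.median(P[w,2])),1) if w.any() else None,int(w.sum())),end=' ')
im=cv2.imread('pics/w0.png')[125:260,250:390];cv2.imwrite('pics/w0z.png',cv2.resize(im,None,fx=4,fy=4,interpolation=cv2.INTER_CUBIC))
E
```

```text
[(60, np.int64(42)), (62, np.int64(36)), (64, np.int64(41)), (66, np.int64(28)), (68, np.int64(40)), (70, np.int64(37)), (72, np.int64(77)), (74, np.int64(1234)), (76, np.int64(334)), (78, np.int64(31)), (80, np.int64(34)), (82, np.int64(30)), (84, np.int64(25)), (86, np.int64(19)), (88, np.int64(17)), (90, np.int64(16)), (92, np.int64(17)), (94, np.int64(20)), (96, np.int64(16)), (98, np.int64(17)), (100, np.int64(10)), (102, np.int64(7)), (104, np.int64(46)), (106, np.int64(35)), (108, np.int64(81)), (110, np.int64(1080)), (112, np.int64(282)), (114, np.int64(58)), (116, np.int64(67)), (118, np.int64(106)), (120, np.int64(650)), (122, np.int64(1312)), (124, np.int64(552)), (126, np.int64(685)), (128, np.int64(9))]
rim centre [521.1 186.1] 974 [30.8 32.8 34.6] z 318.7088674486677
(-180, 338.4, 310) (-175, 338.8, 54) (-170, 122.0, 13) (-165, 122.3, 10) (-160, 122.8, 10) (-155, 122.3, 11) (-150, 122.5, 9) (-145, 122.4, 13) (-140, 122.7, 11) (-135, 122.6, 11) (-130, 122.6, 8) (-125, 122.1, 9) (-120, 122.5, 10) (-115, 122.6, 10) (-110, 122.6, 11) (-105, 122.6, 10) (-100, 122.3, 9) (-95,
[... 190 characters left out ...]
0) (-35, 121.9, 13) (-30, 122.1, 10) (-25, 121.8, 3) (-20, None, 0) (-15, None, 0) (-10, None, 0) (-5, 122.2, 7) (0, 122.4, 8) (5, 122.5, 10) (10, 122.2, 9) (15, 122.4, 10) (20, 122.0, 11) (25, 122.6, 9) (30, 122.1, 13) (35, 122.4, 9) (40, 122.4, 8) (45, 122.3, 11) (50, 122.0, 8) (55, 122.1, 10) (60, 122.7, 11) (65, 122.7, 9) (70, 122.5, 11) (75, 122.1, 8) (80, 122.4, 10) (85, 122.7, 12) (90, 122.4, 9) (95, 122.2, 10) (100, 122.3, 11) (105, 122.0, 11) (110, 121.8, 9) (115, 121.9, 10) (120, 122.4, 9) (125, 122.6, 12) (130, 327.9, 33) (135, 329.5, 174) (140, 331.5, 339) (145, 337.1, 549) (150, 338.1, 567) (155, 338.4, 494) (160, 338.7, 481) (165, 338.7, 496) (170, 338.5, 517) (175, 337.4, 588)
```

View pics/w0z.png

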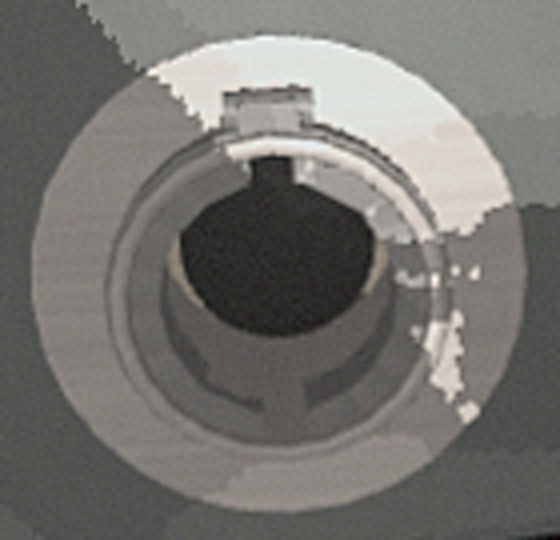

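The slots are at the top, crop (270,170), and the bottom, crop (285,395). That is nearly along the tool's x axis. I'll refine the angle from the depth.

```bash
python3 - <<'E'
from h import *
f=np.load('w0.npz');d=f['d'];p=optics.camera_params('wrist')
K=np.array([[p['fx'],0,p['cx']],[0,p['fy'],p['cy']],[0,0,1.]])
v,u=np.mgrid[:400,:640]
n=cv2.undistortPoints(np.stack([u,v],-1).reshape(-1,1,2).astype(float),K,np.array(p['dist'],float))[:,0]
M=np.eye(4);M[:3,:3]=f['o'];M[:3,3]=f['p'];T=M@np.array(p['mount'])
z=d.reshape(-1,1);P=(np.c_[n*z,z,np.ones(len(z))]@T.T)[:,:3];P=P[z[:,0]>0];P=P[P[:,2]<140]
C=np.array([521.1,186.1])
q=P[:,:2]-C
L=(np.abs(P[:,2]-122.4)<2)&(np.hypot(*q.T)<30.5)
# ledge inner radius: fit centre from ledge pixels
best=[]
for dx in np.arange(-3,3.1,.5):
  for dy in np.arange(-3,3.1,.5):
    r=np.hypot(*(P[L|True][:,:2]-C-[dx,dy]).T)
    best.append(((r[L]<24).sum()+((r>24.5)&(r<30)&(P[:,2]<115)).sum(),dx,dy))
print(sorted(best)[:5])
for side,name in [(1,'near -14'),(-1,'near 166')]:
  o=[]
  for ang in np.arange(-40,31,1):
    a=np.radians(ang);t=side*(q@[np.cos(a),np.sin(a)]);s=q@[-np.sin(a),np.cos(a)]
    w=(t>25)&(t<30)&(np.abs(s)<4)
    o.append((int((w&L).sum()),int(ang)))
  print(name,sorted(o)[:8])
plan((485.5,-100.5,200),163.5)
E
```

```text
[(np.int64(68), np.float64(0.5), np.float64(0.0)), (np.int64(93), np.float64(0.5), np.float64(-0.5)), (np.int64(101), np.float64(0.5), np.float64(0.5)), (np.int64(133), np.float64(0.0), np.float64(0.5)), (np.int64(136), np.float64(0.0), np.float64(-0.5))]
near -14 [(0, -14), (0, -13), (0, -12), (2, -15), (6, -11), (7, -16), (7, -10), (8, -17)]
near 166 [(0, -14), (0, -13), (1, -15), (1, -12), (3, -11), (6, -17), (6, -16), (9, -10)]
t 2.25 p [519.1 185.9 255. ] yaw 163.35 F [-0.3  0.6  0.7] open 0.999 q7 51.4
shift(tool now)/40 [-1.248 -7.101  1.375] (after turn) [-1.229 -7.104  1.376] turn/6 [ 0.001 -0.    -0.025]
```

```bash
python3 -m jog '[[1,-0.1,-0.5,0,0,0,0],[1,-0.16,-0.95,0,0,0,0],[1,-0.18,-1,0.1,0,0,0],[1,-0.18,-1,0.15,0,0,0],[1,-0.18,-1,0.15,0,0,0],[1,-0.18,-1,0.15,0,0,0],[1,-0.16,-0.95,0.15,0,0,0],[1,-0.1,-0.65,0,0,0,0]]'; python3 -m jog '[[1,0,0,0,0,0,0],[1,0,0,0,0,0,0]]' >/dev/null
python3 - <<'E'
from h import *
st=robot.observe();im,d=optics.get_image('wrist');save('w1.png',im)
p=optics.camera_params('wrist');K=np.array([[p['fx'],0,p['cx']],[0,p['fy'],p['cy']],[0,0,1.]])
print(nets.spot_point('wrist','grip')[:3])
v,u=np.mgrid[:400,:640]
n=cv2.undistortPoints(np.stack([u,v],-1).reshape(-1,1,2).astype(float),K,np.array(p['dist'],float))[:,0]
M=np.eye(4);M[:3,:3]=st['orientation'];M[:3,3]=st['position'];T=M@np.array(p['mount'])
z=d.reshape(-1,1);P=(np.c_[n*z,z,np.ones(len(z))]@T.T)[:,:3];P=P[z[:,0]>0]
r=np.hypot(P[:,0]-485.5,P[:,1]+100.5)
c=P[(r<45)&(P[:,2]>64)&(P[:,2]<75)];b=P[(r<50)&(P[:,2]>91)&(P[:,2]<103)]
print('cap',cv2.minEnclosingCircle(c[:,:2].astype(np.float32)),np.median(c[:,2]));R=cv2.minAreaRect(b[:,:2].astype(np.float32));print('bar',len(b),R,np.median(b[:,2]))
w,V=np.linalg.eigh(np.cov(b[:,:2].T));a=np.degrees(np.arctan2(V[1,1],V[0,1]))%180;print('yaw',a,np.sqrt(w*12),b.mean(0))
plan((*R[0],97),a)
E
```

```text
t: 3.05
position: [484.8, -101.8, 226.4]
orientation: [[-0.957, 0.289, -0.001], [0.289, 0.957, -0.0], [0.001, -0.0, -1.0]]
contact_force: [0.4, 0.4, -0.1]
opening: 0.999
finger_force: 0.0
[{'position': [315.0, 198.6], 'conf': 0.88}, {'position': [177.8, 107.1], 'conf': 0.81}, {'position': [297.9, 41.0], 'conf': 0.58}]
cap ((486.5445556640625, -98.92292785644531), 37.377464294433594) 68.29983820771506
bar 1114 ((486.3418884277344, -98.45423889160156), (13.32033634185791, 57.240211486816406), 73.10771942138672) 96.11211074133266
yaw 162.8344317732885 [13.5 57.1] [485.  -98.3  96. ]
t 3.35 p [486.4 -97.3 227. ] yaw 163.5 F [-0.3 -0.1  0.7] open 1.0 q7 80.5
shift(tool now)/40 [-0.007 -0.029  3.25 ] (after turn) [-0.008 -0.028  3.25 ] turn/6 [ 0.003 -0.     0.11 ]
```

View pics/w1.png

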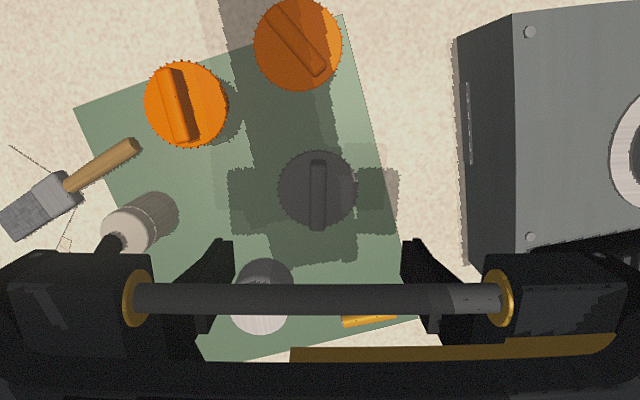

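The grey cartridge is at (318,190) between the fingers, clear of its neighbours. Going down to grasp it.

```bash
python3 -m jog '[[1,0,-0.03,0.5,0,0,0.11],[1,0,0,0.8,0,0,0],[1,0,0,0.8,0,0,0],[1,0,0,0.6,0,0,0],[1,0,0,0.35,0,0,0],[1,0,0,0.2,0,0,0],[1,0,0,0,0,0,0],[0.5,0,0,0,0,0,0]]'; python3 -m jog '[[0,0,0,0,0,0,0],[0,0,0,0,0,0,0],[0,0,0,0,0,0,0],[0,0,0,0,0,0,0],[0,0,0,0,0,0,0],[0,0,0,0,0,0,0]]'; python3 -c "
from h import *
plan((486.3,-98.5,97),162.8)"
```

```text
t: 4.15
position: [486.5, -99.0, 97.6]
orientation: [[-0.955, 0.295, 0.001], [0.295, 0.955, -0.0], [-0.001, 0.0, -1.0]]
contact_force: [-0.0, 0.2, 0.6]
opening: 0.968
finger_force: 0.0
t: 4.75
position: [486.0, -99.4, 97.0]
orientation: [[-0.955, 0.296, 0.0], [0.296, 0.955, 0.0], [-0.0, 0.0, -1.0]]
contact_force: [-0.2, -0.0, 0.4]
opening: 0.452
finger_force: 0.0
t 4.75 p [486.  -99.4  97. ] yaw 162.77 F [-0.2 -0.   0.4] open 0.452 q7 85.5
shift(tool now)/40 [-0.001  0.024  0.   ] (after turn) [-0.001  0.024  0.   ] turn/6 [ 0.     0.001 -0.004]
```

```bash
python3 -m jog '[[0,0,0,0,0,0,0],[0,0,0,0,0,0,0],[0,0,0,0,0,0,0],[0,0,0,0,0,0,0],[0,0,0,0,0,0,0],[0,0,0,0,0,0,0]]'; python3 -m jog '[[0,0,0,-0.1,0,0,0],[0,0,0,-0.4,0,0,0],[0,0,0,-0.9,0,0,0],[0,0,0,-1,0,0,0],[0,0,0,-1,0,0,0],[0,0,0,-0.7,0,0,0],[0,0,0,-0.2,0,0,0],[0,0,0,0,0,0,0]]'; python3 -c "
from h import *
plan((521.4,186.1,265),166.8)"
```

```text
t: 5.35
position: [485.9, -99.4, 96.9]
orientation: [[-0.955, 0.296, -0.0], [0.296, 0.955, -0.0], [0.0, -0.0, -1.0]]
contact_force: [-0.2, 0.1, -1.5]
opening: 0.155
finger_force: 30.0
t: 6.15
position: [486.4, -99.4, 269.6]
orientation: [[-0.955, 0.296, 0.002], [0.296, 0.955, 0.0], [-0.001, 0.001, -1.0]]
contact_force: [-0.9, 1.0, -2.9]
opening: 0.158
finger_force: 30.0
t 6.15 p [486.4 -99.4 269.6] yaw 162.78 F [-0.9  1.  -2.9] open 0.158 q7 79.0
shift(tool now)/40 [1.277 7.077 0.119] (after turn) [0.777 7.15  0.116] turn/6 [ 0.007  0.015 -0.67 ]
```

```bash
python3 -m jog '[[0,0,0,0,0,0,-0.67],[0,0.05,0.45,0,0,0,0],[0,0.1,0.9,0,0,0,0],[0,0.12,1,0,0,0,0],[0,0.12,1,0,0,0,0],[0,0.12,1,0,0,0,0],[0,0.11,1,0,0,0,0],[0,0.1,0.9,0,0,0,0]]'; python3 -m jog '[[0,0.06,0.6,0.1,0,0,0],[0,0,0.3,0,0,0,0],[0,0,0,0,0,0,0],[0,0,0,0,0,0,0],[0,0,0,0,0,0,0]]'; python3 - <<'E'
from h import *
plan((521.4,186.1,265),166.8)
im,d=optics.get_image('side');a=im[60:200,200:360]
im,d=optics.get_image('wrist')
b=im
A=cv2.resize(a,(457,400));save('c1.png',np.hstack([cv2.resize(b[:,180:460],(280,400)),A]))
E
```

```text
t: 6.95
position: [514.1, 152.4, 266.6]
orientation: [[-0.974, 0.228, -0.003], [0.228, 0.974, -0.001], [0.003, -0.002, -1.0]]
contact_force: [-0.5, 0.2, -1.3]
opening: 0.158
finger_force: 30.0
t: 7.45
position: [521.2, 184.2, 264.9]
orientation: [[-0.973, 0.231, -0.0], [0.231, 0.973, -0.0], [-0.0, -0.0, -1.0]]
contact_force: [0.6, 0.2, -2.4]
opening: 0.154
finger_force: 30.0
t 7.45 p [521.2 184.2 264.9] yaw 166.65 F [ 0.6  0.2 -2.4] open 0.154 q7 54.9
shift(tool now)/40 [ 0.006  0.049 -0.001] (after turn) [ 0.005  0.049 -0.001] turn/6 [-0.005  0.001 -0.025]
```

View pics/c1.png

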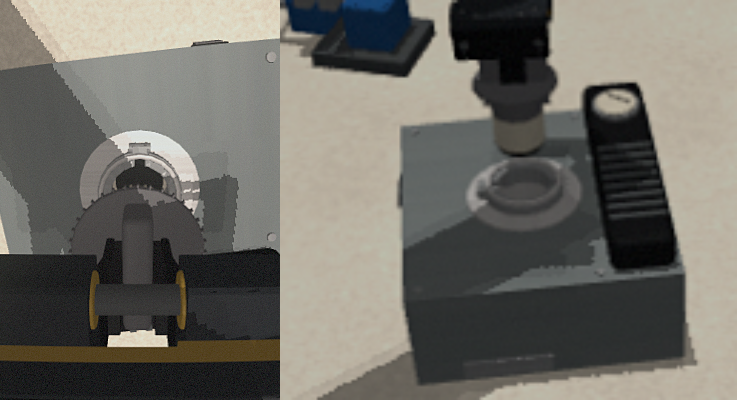

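```bash
cat >> h.py <<'E'
def avg(n=6):
    L=[]
    for _ in range(n):
        s=robot.observe();L.append(np.r_[s['position'],np.degrees(np.arctan2(s['orientation'][1][0],s['orientation'][0][0])),s['contact_force'],s['torque']]);optics.get_image('side')
    L=np.array(L);np.set_printoptions(precision=2,suppress=True);print('mean',L.mean(0),'std',L.std(0)[:7],s['t'])
    return L.mean(0)
E
python3 -m jog '[[0,0,0.03,0.5,0,0,0],[0,0,0,0.35,0,0,0],[0,0,0,0,0,0,0]]'; python3 -c "
from h import *
avg(8)"
```

```text
t: 7.85
position: [520.1, 186.5, 228.9]
orientation: [[-0.973, 0.229, -0.003], [0.229, 0.973, -0.002], [0.003, -0.002, -1.0]]
contact_force: [-0.5, 0.0, -1.1]
opening: 0.16
finger_force: 30.0
mean [521.21 187.12 231.07 166.78  -0.04   0.18  -1.54   0.02   0.     0.  ] std [0.52 0.34 0.96 0.01 0.61 0.38 0.42] 8.2
```

```bash
python3 -m jog '[[0,0,-0.015,0.15,0,0,0],[0,0,0,0.15,0,0,0],[0,0,0,0.05,0,0,0],[0,0,0,0,0,0,0]]';  python3 -c "
from h import *
avg(4)"
```

```text
t: 8.65
position: [520.8, 186.6, 216.3]
orientation: [[-0.974, 0.228, -0.001], [0.228, 0.974, -0.001], [0.001, -0.001, -1.0]]
contact_force: [-0.6, -0.1, -1.3]
opening: 0.155
finger_force: 30.0
mean [520.97 186.72 216.72 166.8    0.14  -0.36  -1.33   0.02   0.02   0.02] std [0.14 0.07 0.28 0.   0.61 0.29 0.04] 8.8
```

```bash
python3 -m jog '[[0,0,0,0.06,0,0,0],[0,0,0,0.06,0,0,0],[0,0,0,0.05,0,0,0],[0,0,0,0,0,0,0]]';  python3 -c "
from h import *
avg(4)"
```

```text
t: 9.25
position: [520.9, 186.7, 209.7]
orientation: [[-0.974, 0.228, -0.001], [0.228, 0.974, -0.0], [0.001, -0.001, -1.0]]
contact_force: [0.3, 0.7, -2.0]
opening: 0.162
finger_force: 30.0
mean [520.99 186.73 209.98 166.8    0.69   0.02  -1.86   0.    -0.03  -0.03] std [0.09 0.05 0.17 0.   0.47 0.77 0.34] 9.4
```

```bash
python3 -m jog '[[0,0,0,0.1,0,0,0],[0,0,0,0.1,0,0,0],[0,0,0,0.1,0,0,0],[0,0,0,0,0,0,0]]';  python3 -c "
from h import *
avg(4)"
```

```text
t: 9.85
position: [520.7, 186.6, 197.3]
orientation: [[-0.974, 0.228, -0.001], [0.228, 0.974, -0.001], [0.001, -0.001, -1.0]]
contact_force: [-0.4, 0.7, -1.5]
opening: 0.156
finger_force: 30.0
mean [520.91 186.68 197.79 166.79  -0.05   0.42  -1.92   0.03   0.01   0.01] std [0.17 0.06 0.34 0.   0.2  0.31 0.47] 10.0
```

```bash
python3 -m jog '[[0,0,0,0.1,0,0,0],[0,0,0,0.1,0,0,0],[0,0,0,0.1,0,0,0],[0,0,0,0,0,0,0]]';  python3 -c "
from h import *
avg(4)"
```

```text
t: 10.45
position: [520.7, 186.6, 185.3]
orientation: [[-0.974, 0.228, -0.001], [0.228, 0.974, -0.001], [0.001, -0.001, -1.0]]
contact_force: [-0.3, -0.5, -1.8]
opening: 0.155
finger_force: 30.0
mean [520.9  186.69 185.79 166.8   -0.42  -0.13  -1.89   0.01   0.01   0.01] std [0.17 0.05 0.31 0.   0.3  0.63 0.52] 10.6
```

Still free. Next is the ledge zone, with lug contact expected at about TCP z 176, so I'll take 1 mm steps.

```bash
python3 -m jog '[[0,0,0,0.07,0,0,0],[0,0,0,0.07,0,0,0],[0,0,0,0.04,0,0,0],[0,0,0,0.025,0,0,0],[0,0,0,0,0,0,0]]';  python3 -c "
from h import *
avg(4)"
```

```text
t: 11.15
position: [521.0, 186.7, 177.7]
orientation: [[-0.974, 0.228, -0.0], [0.228, 0.974, -0.0], [0.0, -0.0, -1.0]]
contact_force: [0.1, -0.1, -2.1]
opening: 0.162
finger_force: 30.0
mean [521.07 186.76 177.91 166.79  -0.31  -0.27  -2.     0.     0.    -0.  ] std [0.06 0.03 0.11 0.   0.38 0.21 0.2 ] 11.3
```

```bash
python3 -m jog '[[0,0,0,0.025,0,0,0],[0,0,0,0.025,0,0,0],[0,0,0,0.025,0,0,0],[0,0,0,0,0,0,0]]';  python3 -c "
from h import *
avg(4)"
```

```text
t: 11.75
position: [521.0, 186.7, 174.8]
orientation: [[-0.974, 0.228, -0.0], [0.228, 0.974, -0.0], [0.0, -0.0, -1.0]]
contact_force: [-0.1, -0.1, -1.4]
opening: 0.158
finger_force: 30.0
mean [521.05 186.75 174.87 166.8   -0.08   0.05  -1.95  -0.     0.03   0.02] std [0.04 0.01 0.08 0.   0.59 0.26 0.47] 11.9
```

```bash
python3 -m jog '[[0,0,0,0.025,0,0,0],[0,0,0,0.025,0,0,0],[0,0,0,0,0,0,0]]';  python3 -c "
from h import *
avg(4)"
```

```text
t: 12.25
position: [521.2, 186.8, 173.2]
orientation: [[-0.974, 0.228, 0.0], [0.228, 0.974, 0.0], [-0.0, 0.0, -1.0]]
contact_force: [-0.9, 0.1, 1.9]
opening: 0.157
finger_force: 30.0
mean [521.25 186.84 173.24 166.8   -0.34  -0.07   1.9   -0.05   0.13  -0.  ] std [0.01 0.01 0.02 0.   0.39 0.4  0.21] 12.4
```

```bash
python3 -m jog '[[0,0,0,0.025,0,0,0],[0,0,0,0.025,0,0,0],[0,0,0,0,0,0,0]]';  python3 -c "
from h import *
avg(4)"
```

```text
t: 12.75
position: [521.2, 186.8, 170.9]
orientation: [[-0.974, 0.228, 0.0], [0.228, 0.974, 0.0], [-0.0, 0.0, -1.0]]
contact_force: [-0.5, 0.3, 3.5]
opening: 0.16
finger_force: 30.0
mean [521.2  186.83 171.03 166.8    0.     0.21   2.97   0.02   0.06  -0.  ] std [0.02 0.01 0.05 0.   0.33 0.62 0.52] 12.9
```

The force profile matches the sprung plate (+0.5 N/mm), so the lugs are in the slots. Pressing down to about 64 mm below the rim.

```bash
python3 -m jog '[[0,0,0,0.03,0,0,0],[0,0,0,0.03,0,0,0],[0,0,0,0.03,0,0,0],[0,0,0,0.03,0,0,0],[0,0,0,0.03,0,0,0],[0,0,0,0,0,0,0]]';  python3 -c "
from h import *
avg(4)"
```

```text
t: 13.55
position: [521.2, 186.9, 165.0]
orientation: [[-0.974, 0.228, 0.0], [0.228, 0.974, 0.0], [-0.0, 0.0, -1.0]]
contact_force: [0.3, -1.1, 5.2]
opening: 0.16
finger_force: 30.0
mean [521.24 186.86 165.11 166.8   -0.45  -0.23   5.6   -0.     0.15  -0.  ] std [0.02 0.01 0.05 0.   0.54 0.52 0.42] 13.7
```

```bash
python3 -m jog '[[0,0,0,0.03,0,0,0],[0,0,0,0.025,0,0,0],[0,0,0,0,0,0,0]]';  python3 -c "
from h import *
avg(4)"
```

```text
t: 14.05
position: [521.3, 186.9, 163.0]
orientation: [[-0.974, 0.228, 0.0], [0.228, 0.974, 0.0], [-0.0, 0.0, -1.0]]
contact_force: [-1.7, -0.3, 6.6]
opening: 0.162
finger_force: 30.0
mean [521.28 186.88 163.06 166.8   -0.84   0.29   6.86  -0.04   0.22  -0.02] std [0.01 0.01 0.03 0.   0.56 0.41 0.51] 14.2
```

```bash
python3 -m jog '[[0,0,0,0.02,0,0,0],[0,0,0,0.02,0,0,0],[0,0,0,0,0,0,0]]';  python3 -c "
from h import *
avg(4)"
```

```text
t: 14.55
position: [521.3, 186.9, 161.5]
orientation: [[-0.974, 0.228, 0.0], [0.228, 0.974, 0.0], [-0.0, 0.0, -1.0]]
contact_force: [-0.3, 0.4, 7.9]
opening: 0.156
finger_force: 30.0
mean [521.31 186.87 161.55 166.8   -0.48  -0.04   7.7   -0.07   0.27  -0.01] std [0.01 0.01 0.04 0.   0.24 0.38 0.56] 14.7
```

Depth is about 63.5 mm and the force is 7.7 N, matching the spring. Now turning clockwise (+az), checking the torque as it goes.

```bash
python3 -m jog '[[0,0,0,0,0,0,0.4],[0,0,0,0,0,0,0.6],[0,0,0,0,0,0,0.5],[0,0,0,0,0,0,0]]';  python3 -c "
from h import *
avg(4)"
```

```text
t: 15.15
position: [521.7, 186.7, 161.7]
orientation: [[-0.925, 0.38, 0.001], [0.38, 0.925, 0.0], [-0.001, 0.001, -1.0]]
contact_force: [-0.1, -0.0, 8.4]
opening: 0.161
finger_force: 30.0
mean [521.68 186.7  161.72 157.75  -0.02  -0.33   7.83  -0.23   0.01  -0.05] std [0.02 0.02 0.01 0.04 0.13 0.21 0.48] 15.3
```

```bash
python3 -m jog '[[0,0,0,0,0,0,0.5],[0,0,0,0,0,0,0.6],[0,0,0,0,0,0,0.6],[0,0,0,0,0,0,0.6],[0,0,0,0,0,0,0.5],[0,0,0,0,0,0,0.2],[0,0,0,0,0,0,0]]';  python3 -c "
from h import *
avg(4)"
```

```text
t: 16.05
position: [521.7, 186.5, 161.7]
orientation: [[-0.763, 0.646, 0.001], [0.646, 0.763, 0.0], [-0.001, 0.001, -1.0]]
contact_force: [0.7, -0.8, 7.7]
opening: 0.156
finger_force: 30.0
mean [521.69 186.52 161.7  139.76   0.98  -0.66   7.68  -0.34  -0.01  -0.04] std [0.01 0.02 0.01 0.02 0.27 0.18 0.15] 16.2
```

```bash
python3 -m jog '[[0,0,0,0,0,0,0.25],[0,0,0,0,0,0,0.25],[0,0,0,0,0,0,0]]';  python3 -c "
from h import *
avg(4)"
```

```text
t: 16.55
position: [521.7, 186.5, 161.7]
orientation: [[-0.728, 0.686, 0.001], [0.686, 0.728, 0.0], [-0.001, 0.001, -1.0]]
contact_force: [0.3, -1.6, 7.2]
opening: 0.159
finger_force: 30.0
mean [521.67 186.51 161.68 136.76   0.12  -1.2    7.51  -0.36  -0.    -0.02] std [0.01 0.02 0.01 0.02 0.63 0.29 0.45] 16.7
```

```bash
python3 -m jog '[[0,0,0,0,0,0,0.2],[0,0,0,0,0,0,0.15],[0,0,0,0,0,0,0]]';  python3 -c "
from h import *
avg(4)"
```

```text
t: 17.05
position: [521.7, 186.5, 161.7]
orientation: [[-0.703, 0.711, 0.001], [0.711, 0.703, 0.0], [-0.001, 0.001, -1.0]]
contact_force: [-0.3, -0.6, 7.7]
opening: 0.157
finger_force: 30.0
mean [521.67 186.48 161.69 134.67   0.16  -1.17   7.63  -0.34  -0.01   0.03] std [0.01 0.01 0.01 0.01 0.42 0.5  0.32] 17.2
```

```bash
python3 -m jog '[[0,0,0,0,0,0,0.15],[0,0,0,0,0,0,0.1],[0,0,0,0,0,0,0]]';  python3 -c "
from h import *
avg(4)"
```

```text
t: 17.55
position: [521.3, 186.2, 161.6]
orientation: [[-0.684, 0.729, 0.0], [0.729, 0.684, -0.0], [-0.001, -0.0, -1.0]]
contact_force: [-1.1, -2.2, 9.4]
opening: 0.157
finger_force: 30.0
mean [521.34 186.21 161.61 133.17  -1.13  -2.4    8.98  -0.56   0.39   0.15] std [0.02 0.01 0.01 0.01 0.32 0.39 0.67] 17.7
```

```bash
python3 -m jog '[[0,0,0,0,0,0,0.1],[0,0,0,0,0,0,0]]';  python3 -c "
from h import *
avg(4)"
```

```text
t: 17.95
position: [521.2, 186.1, 161.6]
orientation: [[-0.676, 0.737, 0.0], [0.737, 0.676, -0.001], [-0.0, -0.0, -1.0]]
contact_force: [-1.9, -2.7, 9.7]
opening: 0.162
finger_force: 30.0
mean [521.2  186.1  161.59 132.57  -1.98  -3.05   9.45  -0.7    0.54   0.17] std [0.01 0.01 0.01 0.01 0.34 0.27 0.45] 18.1
```

The stop is at yaw ≈ 133, or 34° from the slots, where the torque rises. I'll back off 1.5° to unload it and let it rise gently towards the lock height (TCP z 166).

```bash
python3 -m jog '[[0,0,0,0,0,0,-0.25],[0,0,0,-0.03,0,0,0],[0,0,0,-0.03,0,0,0],[0,0,0,-0.02,0,0,0],[0,0,0,0,0,0,0]]';  python3 -c "
from h import *
avg(4)"
```

```text
t: 18.65
position: [521.3, 186.3, 164.6]
orientation: [[-0.696, 0.718, 0.0], [0.718, 0.696, -0.0], [-0.0, -0.0, -1.0]]
contact_force: [0.3, -1.4, 5.7]
opening: 0.161
finger_force: 30.0
mean [521.3  186.34 164.59 134.08  -0.15  -1.03   5.98  -0.41   0.17   0.05] std [0.01 0.   0.03 0.   0.47 0.31 0.59] 18.8
```

```bash
python3 -m jog '[[0,0,0,-0.02,0,0,0],[0,0,0,0,0,0,0]]';  python3 -c "
from h import *
avg(4)"
```

```text
t: 19.05
position: [521.3, 186.3, 165.4]
orientation: [[-0.696, 0.718, 0.0], [0.718, 0.696, -0.0], [-0.001, -0.0, -1.0]]
contact_force: [0.5, -1.9, 6.3]
opening: 0.159
finger_force: 30.0
mean [521.27 186.32 165.31 134.08   0.23  -1.18   6.2   -0.4    0.16   0.03] std [0.01 0.01 0.02 0.   0.43 0.8  0.13] 19.2
```

```bash
python3 -m jog '[[0,0,0,-0.015,0,0,0],[0,0,0,0,0,0,0]]';  python3 -c "
from h import *
avg(4)"
```

```text
t: 19.45
position: [521.2, 186.4, 165.8]
orientation: [[-0.696, 0.718, 0.0], [0.718, 0.696, -0.0], [-0.0, -0.0, -1.0]]
contact_force: [-0.7, -1.4, 5.0]
opening: 0.161
finger_force: 30.0
mean [521.25 186.36 165.82 134.08  -0.01  -1.27   5.28  -0.47   0.06   0.03] std [0.01 0.02 0.02 0.   0.42 0.58 0.52] 19.6
```

```bash
python3 -m jog '[[0,0,0,-0.015,0,0,0],[0,0,0,0,0,0,0]]';  python3 -c "
from h import *
avg(4)"
```

```text
t: 19.85
position: [521.2, 186.4, 165.9]
orientation: [[-0.696, 0.718, -0.0], [0.718, 0.696, -0.001], [-0.001, -0.001, -1.0]]
contact_force: [2.4, -0.3, -1.2]
opening: 0.158
finger_force: 30.0
mean [521.16 186.35 165.93 134.08   3.08  -1.43  -1.57  -0.43  -0.64   0.04] std [0.01 0.01 0.02 0.   0.41 0.87 0.39] 20.0
```

It stopped rising hard at TCP z 165.9, which puts the origin 59 mm below the rim, in the lock. Releasing, then backing straight up.

```bash
python3 -m jog '[[0.5,0,0,0,0,0,0],[0.5,0,0,0,0,0,0],[0.5,0,0,0,0,0,0],[0.5,0,0,0,0,0,0],[0.5,0,0,0,0,0,0],[0.5,0,0,0,0,0,0]]'; python3 -m jog '[[0.5,0,0,-0.1,0,0,0],[0.5,0,0,-0.3,0,0,0],[0.5,0,0,-0.6,0,0,0],[0.5,0,0,-0.8,0,0,0],[0.5,0,0,-0.8,0,0,0],[0.5,0,0,-0.5,0,0,0],[0.5,0,0,-0.2,0,0,0],[0.5,0,0,0,0,0,0]]'
python3 - <<'E'
from h import *
st=robot.observe();im,d=optics.get_image('wrist');save('f_w.png',im)
s,_=optics.get_image('side')
p=optics.camera_params('wrist');K=np.array([[p['fx'],0,p['cx']],[0,p['fy'],p['cy']],[0,0,1.]])
v,u=np.mgrid[:400,:640]
n=cv2.undistortPoints(np.stack([u,v],-1).reshape(-1,1,2).astype(float),K,np.array(p['dist'],float))[:,0]
M=np.eye(4);M[:3,:3]=st['orientation'];M[:3,3]=st['position'];T=M@np.array(p['mount'])
z=d.reshape(-1,1);P=(np.c_[n*z,z,np.ones(len(z))]@T.T)[:,:3];P=P[z[:,0]>0]
r=np.hypot(P[:,0]-521.2,P[:,1]-186.3)
b=P[(r<45)&(P[:,2]>155)&(P[:,2]<180)]
R=cv2.minAreaRect(b[:,:2].astype(np.float32));print('bar top',R,np.percentile(b[:,2],[5,50,95]),'exp 167 (true)')
c=P[(r<34)&(P[:,2]>125)&(P[:,2]<150)];print('cap top',np.median(c[:,2]),'exp 139')
A=c-c.mean(0);print('cap normal',np.linalg.svd(A,full_matrices=False)[2][2])
plan((521,186,290),134)
save('f.png',np.hstack([cv2.resize(im[60:300,200:440],(400,400)),cv2.resize(s[70:210,210:350],(400,400))]))
E
```

```text
t: 20.65
position: [521.0, 186.8, 166.4]
orientation: [[-0.696, 0.718, -0.0], [0.718, 0.696, 0.0], [0.0, -0.0, -1.0]]
contact_force: [-0.2, 0.1, -0.0]
opening: 0.491
finger_force: 0.0
t: 21.45
position: [521.5, 186.9, 299.7]
orientation: [[-0.696, 0.718, 0.002], [0.718, 0.696, 0.001], [-0.0, 0.002, -1.0]]
contact_force: [0.4, -0.5, 0.3]
opening: 0.499
finger_force: 0.0
bar top ((521.2896118164062, 186.10028076171875), (13.41691780090332, 57.26279067993164), 44.33197021484375) [162.8 165.1 166.4] exp 167 (true)
cap top 137.45738614825888 exp 139
cap normal [ 0. -0.  1.]
t 21.55 p [520.7 186.7 297.5] yaw 134.1 F [-0.2  0.   0.2] open 0.504 q7 22.2
shift(tool now)/40 [-0.017 -0.006  0.187] (after turn) [-0.017 -0.006  0.187] turn/6 [-0.011 -0.003  0.016]
```

View pics/f.png

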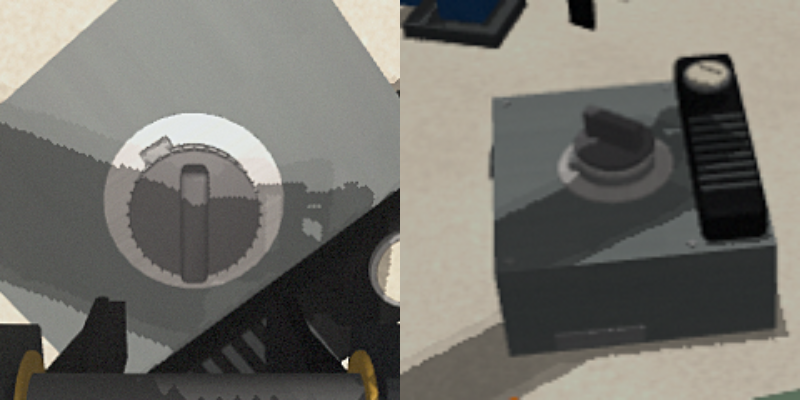

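Both views show the cartridge seated upright. Allowing for the wrist camera's known bias of about -1.7 mm, its cap is at 139 mm, which is 59 mm below the rim. The gripper is clear.

```bash
python3 -c "
from h import *
print(robot.hand_in())"
```

```text
the job is handed in; nothing more can be done
None
```

The clean cartridge is locked in the chip extractor's seat, about 59 mm below the rim and upright, with the gripper clear and no other object touched; I handed the job in at about 21.6 s, and no verdict came back.

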